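Prime the bakery filler and hold its push bar at slow purge

TASK

Prime the empty pastry filler on the bench: with its push bar left up, swing the sprung dosing lever with the upright grip all the way to its stop and let it come fully home again. Then press the hinged wire push bar down to half its travel, where it lies level beside the fixed guide rod, and keep it held steadily there for at least two seconds of slow purge, never pushing it down to its bottom stop. Finish while still holding the bar at half travel, with the lever home, and leave the other things on the bench where they are.

Things in the scene. Friction and masses are not known exactly. Their poses are not given: they have to be found in the camera images.
- filler: Fixed filling machine: black housing 320 wide (y), 280 deep (x), 250 high, front face 170 high; conical hopper on top, 242 across, 550 high, 180 behind the front. Origin on the bench under the middle of the front face; x points into the machine, z up. Clear pump block with lever: y -125 to +5, juts out 50, 160 to 210 high; two nozzles reach out 84, 178 high. Push bar at y > 0.
- guide_tip (a point): Free end of the fixed level steel guide rod, 6 thick, that juts out 115 from the front face at y = -6, height 130, beside the push bar.
- bar (a joint): Push bar hinge, rad: 0 = up (sprung rest, bar slopes 0.3 rad upward from its hinge), 0.3 = half travel, bar level, 0.6 = bottom stop. The spring lifts it again when let go; pressing at the plate takes about 3 N to start, 7 N at half travel, 11 N at the bottom.
- bar_plate (a point): Middle of the upper face of the push bar's flat steel plate (108 wide along the machine's y, 36 deep, 6 thick), the place to press. The bar is a wire frame 8 thick, 100 wide, jutting out of the front; this point is 122 out from the hinge and 6 above the frame's centre plane. 172 above the bench at rest, 136 when level, 100 at the bottom.
- bar_hinge (a point): Middle of the push bar's hinge line, fixed on the machine, 8 in front of the front face, at y = +70 of the machine, height 130. The hinge line runs along the machine's y.
- lever (a joint): Dosing lever, rad: 0 = home (sprung rest), 0.9 = its stop. It swings level about an upright pivot, clockwise seen from above, that is towards the push bar's side (the machine's +y). The spring brings it home whenever it is let go; at the grip it takes about 2 N to start and 8 N at the stop.
- lever_grip (a point): Centre of the top of the lever's upright black round grip, 26 in diameter, 229 to 304 above the bench, on the end of the flat steel arm (16 wide, 8 thick, centre 225 above the bench). The grip's axis is 130 from the pivot. At home the arm points out of the front, turned 0.35 rad towards the machine's -y.
- lever_pivot (a point): The lever's pivot, fixed on the machine, on the arm's centre plane: 20 in front of the front face, at y = -60 of the machine, height 225.
- bowl: Bystander, leave alone: steel bowl, 120 across, 55 high. Origin at the centre of its underside.
- cutter: Bystander, leave alone: plain round steel pastry cutter (open ring), 72 across, 50 high. Origin at the centre of its underside.
- jar: Bystander, leave alone: closed jar, 68 across, 90 high, aluminium lid. Origin at the centre of its underside.
- scraper: Bystander, leave alone: flat spatula with a white handle, lying flat along its own x axis. Origin at the middle of its underside.

How it is judged:
On the way, in this order (a step that is already met when the one before it is completed fails the run):
1. the dosing lever is swung to its stop while the push bar is up (value of joint lever above 0.84 rad and value of joint bar below 0.06 rad), for 0.1 s.
2. the lever has come home, the push bar still up (value of joint each of lever, bar below 0.06 rad), for 0.2 s.
3. the push bar is held at half travel for a second (value of joint bar between 0.21 and 0.39 rad and value of joint lever below 0.06 rad), for 1 s.
At the end, for the whole second after the job is handed in: The robot still presses on the push bar (more than 2 N) and holds it steady (under 0.1 rad/s) at half travel, 0.3 rad within 0.09 rad, which is about 11 mm at the plate; the dosing lever is home (under 0.06 rad) (all of step 3 and velocity of joint bar between -0.1 and 0.1 rad/s and contact force between any of the fingers, the arm and bar above 2 N); the arm keeps its last pose, push and grip.
It fails at once if the push bar is pushed down to its bottom stop (value of joint bar above 0.56 rad).
It fails at once if a bystander is shifted by more than 30 mm (distance of any of bowl, cutter, jar, scraper from where it was at the start of the episode above 0.03 m).
It also fails if it takes over 45 s, if anything falls off the work surface, if the arm or the gripper's body presses on something with over 40 N, if the wrist force passes 120 N, or if a joint passes its speed limit or range.

ROBOT

A 6-joint arm with a two-finger parallel gripper is mounted at the origin on the work surface. World frame = base frame: x ahead of the robot, y to its left, z up, the work surface at z = 0. Lengths are in m, angles in rad, forces in N, time in s.
With the tool pointing down it reaches from about 0.35 to 0.975 m from the base axis. Payload 4.9 kg.
Tool frame: the origin (TCP) lies on the centre line of the jaws, within the pads' length; the fingertips stand ctrl.nose_length ahead of it and the grasp point (between the pads) lies 2 mm behind it (ctrl.nose_length is the distance from the TCP to the fingertips, in m); z points along the fingers, y is the direction in which the jaws open and shut (so a half turn about z gives the same grasp; the last joint's range is limited). The gripper opens to 85 mm and grips with 20 to 120 N. Pads are 22 mm wide; open, the fingers measure 114 mm over their backs; the gripper's body (76 mm by 85 mm) begins 54 mm behind the grasp point. The pads swing forward as they close: fully open they stand 13 mm farther back than shut.
Start: joints at [1.01, 0.053, 1.613, -0, 1.476, -0.119], TCP at [0.267, 0.565, 0.248] pointing down, gripper open.
Joint ranges: [-3.01, 3.01], [-1.01, 2.22], [0.06, 2.58], [-1.02, 4.17], [0.09, 2.62], [-3.14, 3.14]. Speed limits (rad/s): [2.57, 2.57, 3.14, 3.14, 3.14, 3.14].

INTERFACE

Orientations are given as a rotation vector (axis times angle).
In Python, from station import sensors, get_image, order, ctrl gives the robot as it stands.
- The arm moves only by the tool move_arm, never from a script. Its argument "increments" is a list of rows, each a list of 5 numbers: the shift along the tool's x, y, z in cm, then the turn about the tool's z in degrees, then the finger opening in cm, from 0 to 8.54. In form: [[dx, dy, dz, twist, gripper], ...]. A call has 1 to 5 rows; each row is the pose to reach, as a shift and turn from the pose commanded when the call began, along the tool's axes at that moment; what a row does not reach only later rows make up. A row lasts 1/8 s, in which the tool goes at most 62.5 mm and 10.7 degrees, less where a joint would pass 70% of its speed; a pose out of reach is approached as far as the arm can. A call with a gripper value outside its range is refused whole. The fingers move at their own pace and stop on an object; "newtons" is the grip in N (left out, the last holds). Time passes only in rows, so rows that repeat a pose let the fingers close. It gives the time, the measured TCP pose, the force and the opening at its end, in the units of the state.
- sensors.get_obs(): the state, without advancing time (a new reading comes with each control period).
- get_image(name): name is "scene" or "side" or "wrist"; returns a dict with "image" (480x640x3 uint8, red, green, blue), "K" (3x3 intrinsics, pixels), "R" (3x3) and "t" (3): a world point X has camera coordinates R X + t. Camera axes: x right, y down, z forward; pixel columns grow to the right and rows downward; lengths in m; the calibration is good to about 2 mm. A picture is of the moment at which its call begins. There is no depth.
- order.finish_job(): hands the job in, once; it reports no verdict.
The state is a dict: "t": time; "q": joint angles; "dq": joint speeds; "effort": joint torques, N m; "tool_pos": TCP position; "tool_rot": TCP orientation; "contact_force": force on the tool from outside, world axes, zero at the start; "wrist_torque": the same for the moment, N m; "opening": finger opening in m.
Only numpy, scipy, OpenCV 4.12 (cv2) and the standard library are available. Lean on these libraries where they do the work, as an engineer would, in place of code of your own. Each camera call takes 0.05 s, during which the arm holds its last target.

## Working session

There is one attempt and no reset: what is moved stays moved. The work goes in short steps, Python scripts to look and compute and a tool call to move; the robot and the scene stay as the last step left them, time stands still between calls to the robot, and variables do not carry over. Pictures are saved under pics/ and viewed, and the job is handed in when it is done.

Besides the shell and the picture viewer there is one more tool, called after "Call:" as name(argument=value, ...), one argument or row to a line, values as JSON. move_arm: Moves the arm, as the interface text tells. Its arguments: {"type":"object","properties":{"increments":{"type":"array"},"newtons":{"type":"number"}},"required":["increments"]}

```bash
mkdir -p pics; python3 - <<'E'
from station import sensors,get_image,order,ctrl
import cv2,numpy as np
for n in ["scene","side","wrist"]:
    d=get_image(n); cv2.imwrite(f"pics/{n}0.png",d["image"][:,:,::-1])
    np.savez(f"{n}0.npz",**{k:d[k] for k in("K","R","t")})
    print(n,d["K"].round(1).tolist(),d["R"].round(3).tolist(),d["t"].round(3))
o=sensors.get_obs();print(o,ctrl.nose_length)
E
```

```text
scene [[438.0, 0.0, 320.8], [0.0, 438.0, 236.9], [0.0, 0.0, 1.0]] [[-0.496, 0.868, -0.009], [0.596, 0.334, -0.73], [-0.631, -0.368, -0.683]] [ 0.366 -0.141  1.343]
side [[455.2, 0.0, 321.7], [0.0, 455.2, 233.7], [0.0, 0.0, 1.0]] [[0.85, -0.527, -0.001], [-0.344, -0.555, -0.758], [0.399, 0.644, -0.653]] [-0.544  0.287  0.825]
wrist [[388.4, 0.0, 315.2], [0.0, 388.4, 236.8], [0.0, 0.0, 1.0]] [[0.427, 0.904, -0.003], [0.87, -0.41, 0.273], [0.246, -0.119, -0.962]] [-0.624 -0.036  0.379]
{'t': 0.15, 'q': array([ 1.01003700e+00,  5.32710011e-02,  1.61400804e+00, -5.28687959e-05,
        1.47601473e+00, -1.18999384e-01]), 'dq': array([ 0.00072352, -0.00129872, -0.00361783, -0.00068069,  0.00014674,
        0.00043856]), 'effort': array([ 8.33528484e-04, -3.94240773e+01, -3.70722449e+01, -8.37998505e-05,
        4.61953663e-03,  7.97183418e-06]), 'tool_pos': array([0.2669637 , 0.56458858, 0.24728704]), 'tool_rot': array([-6.88164860e-01, -3.06476359e+00,  2.54638071e-03]), 'contact_force': array([-0.29187725, -0.36198234, -1.12175008]), 'wrist_torque': array([0.05468896, 0.00829923, 0.03926414]), 'opening': 0.08537473443723922} 0.017
```

View pics/scene0.png

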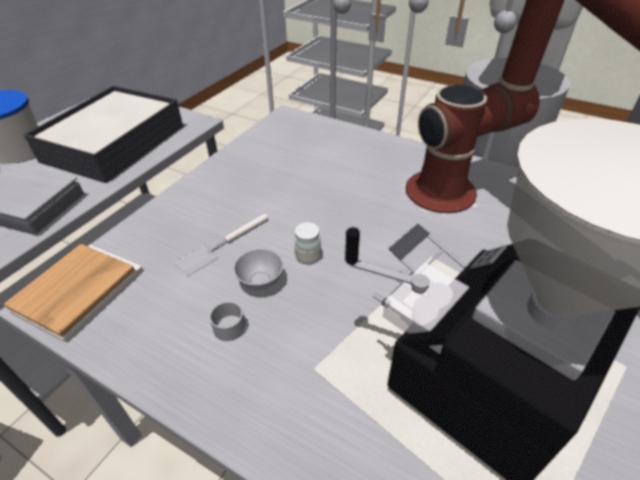

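View pics/side0.png

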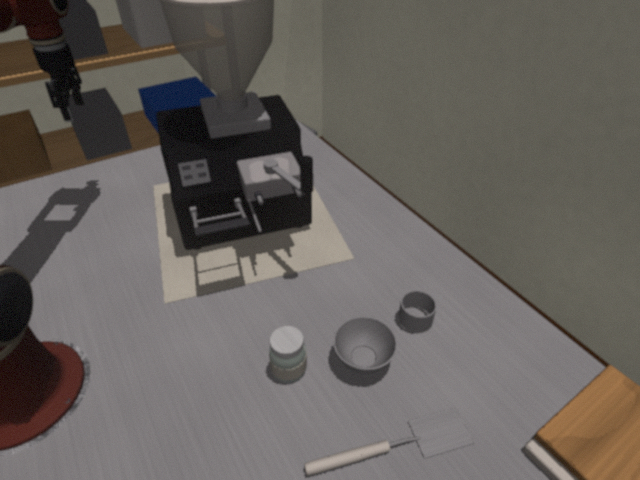

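View pics/wrist0.png

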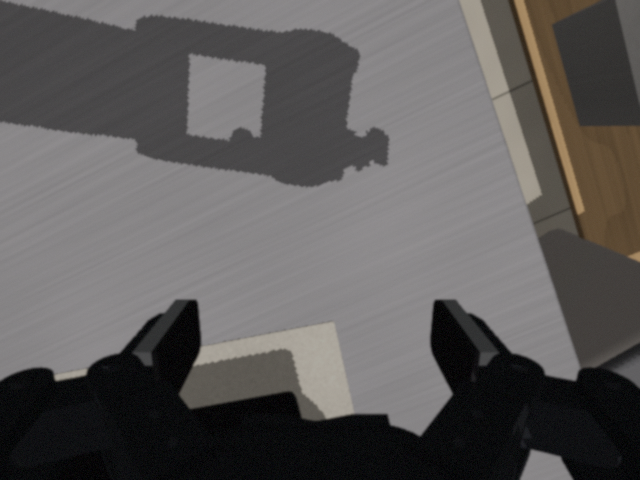

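```bash
python3 - <<'E'
import cv2
a=cv2.imread("pics/scene0.png")[210:370,330:530];cv2.imwrite("pics/sc.png",cv2.resize(a,None,fx=4,fy=3.75*4/3.75,interpolation=2)[:600])
a=cv2.imread("pics/side0.png")[140:290,150:340];cv2.imwrite("pics/si.png",cv2.resize(a,None,fx=4,fy=4,interpolation=2))
E
```

```text
(no output)
```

View pics/sc.png

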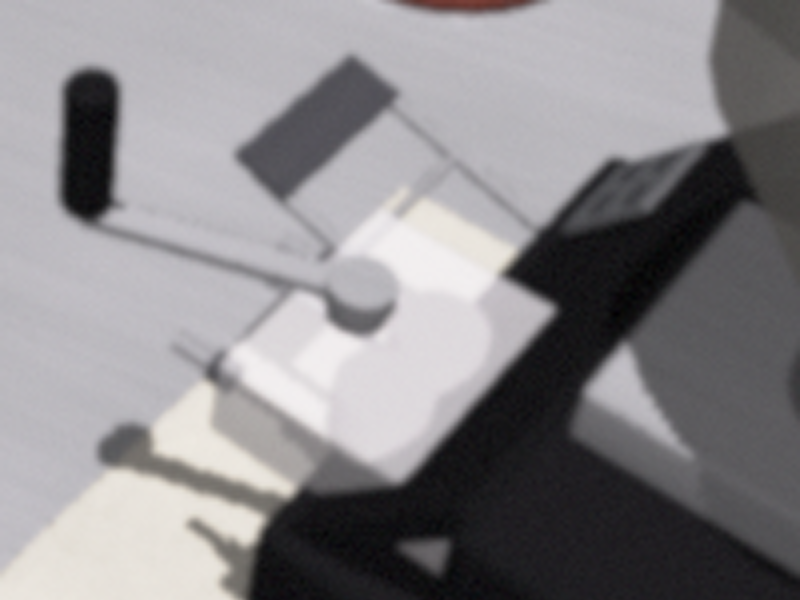

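View pics/si.png

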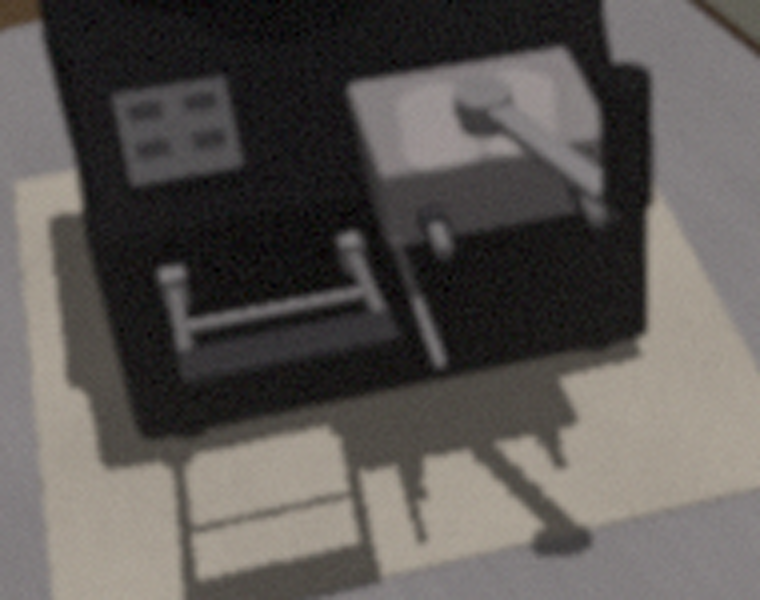

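```bash
cat >h.py <<'E'
import numpy as np
from scipy.optimize import least_squares
C={n:np.load(f"{n}0.npz") for n in("scene","side")}
def proj(c,X):
    p=(c["R"]@np.asarray(X).T).T+c["t"]; p=p@c["K"].T; return p[...,:2]/p[...,2:]
def tri(a,b):
    return least_squares(lambda X:np.r_[proj(C["scene"],X)-a,proj(C["side"],X)-b],[.6,.3,.2])
def M(p,X):
    X=np.asarray(X,float);c,s=np.cos(p[2]),np.sin(p[2])
    return np.stack([p[0]+c*X[...,0]-s*X[...,1],p[1]+s*X[...,0]+c*X[...,1],X[...,2]],-1)
G=[-.1422,-.1046,.304];P=[-.1228,.070,.1718];T=[-.115,-.006,.130];PV=[-.02,-.06,.225]
E
python3 - <<'E'
from h import *
for n,a,b in [("grip",(352.8,231.2),(307,158)),("plate",(409.8,241.5),(222.5,226.5))]:
    r=tri(np.array(a),np.array(b));print(n,r.x.round(4),r.fun.round(1))
def f(p):
    return np.r_[proj(C["scene"],M(p,G))-(352.8,231.2),proj(C["side"],M(p,G))-(307,158),proj(C["scene"],M(p,P))-(409.8,241.5),proj(C["side"],M(p,P))-(222.5,226.5),proj(C["side"],M(p,T))-(260,231.2)]
best=min((least_squares(f,[.7,.3,y]) for y in np.arange(-3,3,.7)),key=lambda r:r.cost)
print(best.x,best.fun.round(1))
p=best.x
for n,X in [("G",G),("P",P),("T",T),("PV",PV)]:print(n,M(p,X).round(4))
import cv2
for n in("scene","side"):
    im=cv2.imread(f"pics/{n}0.png")
    im=cv2.resize(im,None,fx=4,fy=4,interpolation=2)
    corners=[[-.008-(r*np.cos(.3)-.006*np.sin(.3)),.07+y,.13+r*np.sin(.3)+.006*np.cos(.3)] for r in(.104,.140) for y in(-.054,.054)]
    for X in [G,P,T,PV]+corners+[[0,.16,.17],[0,-.16,.17],[0,.16,0],[0,-.16,0]]:
        u=proj(C[n],M(p,X))*4+1.5;cv2.circle(im,tuple(int(v) for v in u),5,(0,0,255),-1)
    x,y=(330,210) if n=="scene" else (150,140)
    cv2.imwrite(f"pics/{n}chk.png",im[y*4:y*4+600,x*4:x*4+800])
E
```

```text
grip [ 0.5995 -0.0122  0.3037] [-0.2  0.1 -0.3 -0.1]
plate [0.4329 0.0466 0.1674] [-0.3  0.2 -0.3 -0.2]
[0.52860905 0.14941764 1.34816817] [-0.3 -0.1 -0.4 -0.2 -0.7 -1.5 -0.2 -1.5  0.3 -0.7]
G [ 0.5992 -0.0124  0.304 ]
P [0.4332 0.0451 0.1718]
T [0.5091 0.0359 0.13  ]
PV [0.5827 0.1167 0.225 ]
```

View pics/scenechk.png

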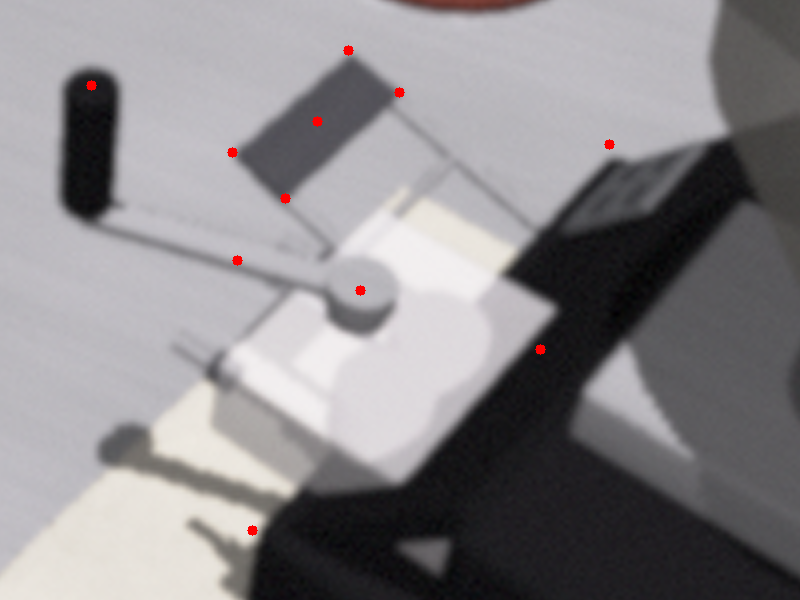

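View pics/sidechk.png

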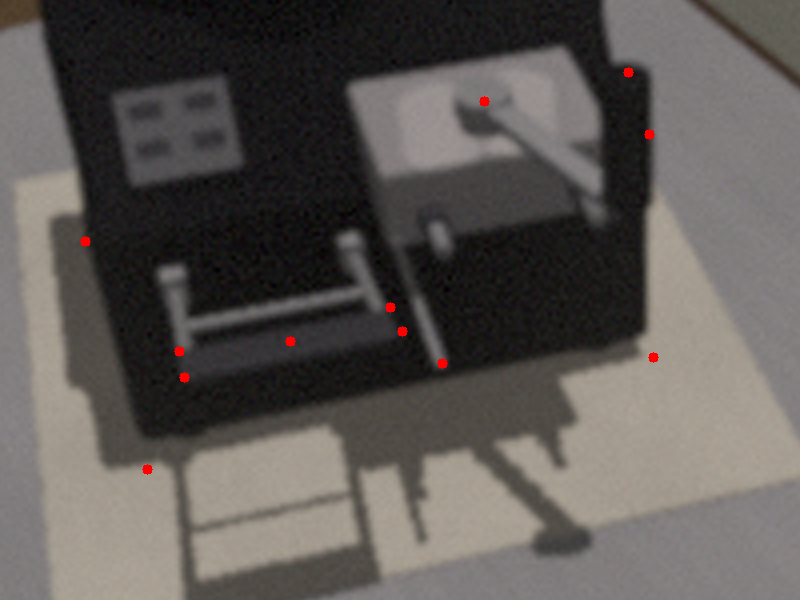

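```bash
cat >>h.py <<'E'
PO=np.array([0.5286,0.1494,1.3482])
from scipy.spatial.transform import Rotation as Rot
def state():
    from station import sensors
    return sensors.get_obs()
def inc(target,ydir=None):
    o=state();R=Rot.from_rotvec(o["tool_rot"]).as_matrix()
    d=R.T@(np.array(target)-o["tool_pos"])*100
    tw=None
    if ydir is not None:
        v=R.T@np.r_[ydir,0]; tw=np.degrees(np.arctan2(-v[0],v[1])); tw=(tw+90)%180-90
    return d.round(2),tw
def lever(th):  # grip machine xy and tangential dir
    a=.35-th; return np.array([-.02-.13*np.cos(a),-.06-.13*np.sin(a)]),np.array([-np.sin(a),np.cos(a)])
E
python3 - <<'E'
from h import *
o=state();print(Rot.from_rotvec(o["tool_rot"]).as_matrix().round(3))
c,s=np.cos(PO[2]),np.sin(PO[2]);RM=np.array([[c,-s],[s,c]])
g,t=lever(0);print("grip",M(PO,[*g,.26]),"tan",RM@t)
g2,t2=lever(.9);print(M(PO,[*g2,.26]),RM@t2)
for T_ in [(.18,.38,.37),(.33,.226,.37),(.45,-.01,.37),(.599,-.012,.37)]:print(T_,inc(T_,RM@t))
E
```

```text
[[-0.904  0.428 -0.001]
 [ 0.428  0.904 -0.001]
 [ 0.    -0.002 -1.   ]]
grip [ 0.59922211 -0.01229868  0.26      ] tan [-0.99189512 -0.12705929]
[0.49196481 0.02355458 0.26      ] [-0.71610086  0.69799682]
(0.18, 0.38, 0.37) (array([ -0.03, -20.43, -12.24]), np.float64(57.38965622306091))
(0.33, 0.226, 0.37) (array([-20.17, -27.93, -12.23]), np.float64(57.38965622306091))
(0.45, -0.01, 0.37) (array([-41.11, -44.14, -12.2 ]), np.float64(57.38965622306091))
(0.599, -0.012, 0.37) (array([-54.67, -37.95, -12.22]), np.float64(57.38965622306091))
```

Call:
move_arm(
  increments=[
    [0,-3,-5,0,8.5],
    [0,-8,-9,0,8.5],
    [0,-13,-12,0,8.5],
    [0,-17.5,-12,5,8.5],
    [-2,-20.5,-12,10,8.5],
  ],
)

```text
t: 0.78
tool_pos: [0.1965, 0.3699, 0.3689]
tool_rot: [0.954, 2.993, 0.003]
contact_force: [0.3, 0.0, -0.1]
opening: 0.0849
```

```bash
cat >g.py <<'E'
import sys
from h import *
c,s=np.cos(PO[2]),np.sin(PO[2]);RM=np.array([[c,-s],[s,c]])
t=lever(0)[1]
o=state();print(o["t"],o["tool_pos"].round(4),o["contact_force"].round(1),o["q"].round(2))
for T_ in [(.33,.226,.37),(.45,-.01,.37),(.599,-.012,.37)]:print(T_,inc(T_,RM@t))
E
python3 g.py
```

```text
0.775 [0.1965 0.3699 0.3689] [ 0.3  0.  -0.1] [ 0.9  -0.5   1.89  0.    1.76 -0.05]
(0.33, 0.226, 0.37) (array([-19.21,  -4.02,  -0.11]), np.float64(47.33990235195074))
(0.45, -0.01, 0.37) (array([-42.66, -16.32,  -0.13]), np.float64(47.33990235195074))
(0.599, -0.012, 0.37) (array([-54.93,  -7.86,  -0.12]), np.float64(47.33990235195074))
```

Call:
move_arm(
  increments=[
    [-6,-1,0,8,8.5],
    [-12,-2.5,0,16,8.5],
    [-18,-4,0,24,8.5],
    [-23,-7,0,32,8.5],
    [-27,-10,0,40,8.5],
  ],
)

```text
t: 1.4
tool_pos: [0.3606, 0.1315, 0.3679]
tool_rot: [-1.926, -2.482, 0.0]
contact_force: [0.3, -0.6, 0.5]
opening: 0.0849
```

```bash
python3 g.py
```

```text
1.4 [0.3606 0.1315 0.3679] [ 0.3 -0.6  0.5] [ 0.16 -0.6   1.95 -0.    1.79 -0.1 ]
(0.33, 0.226, 0.37) (array([ 9.92, -0.62, -0.21]), np.float64(7.07308481364467))
(0.45, -0.01, 0.37) (array([-15.92,   5.15,  -0.21]), np.float64(7.07308481364467))
(0.599, -0.012, 0.37) (array([-19.82,  19.53,  -0.22]), np.float64(7.07308481364467))
```

Call:
move_arm(
  increments=[
    [-5.5,2,-0.2,4,8.5],
    [-11,4,-0.2,7,8.5],
    [-16,7,-0.2,7,8.5],
    [-18,12.5,-0.2,7,8.5],
    [-19.2,17,-0.2,7,8.5],
  ],
)

```text
t: 2.02
tool_pos: [0.5749, -0.0104, 0.3695]
tool_rot: [-2.069, -2.363, 0.001]
contact_force: [-0.2, -0.4, 1.0]
opening: 0.085
```

```bash
python3 g.py; python3 - <<'E'
from station import *
from station import get_image
import cv2
for n in["wrist","scene"]:
    cv2.imwrite(f"pics/{n}1.png",get_image(n)["image"][:,:,::-1])
E
```

```text
2.025 [ 0.5749 -0.0104  0.3695] [-0.2 -0.4  1. ] [-0.15 -0.11  1.57 -0.    1.68 -0.28]
(0.33, 0.226, 0.37) (array([ 2.666e+01, -2.117e+01, -2.000e-02]), np.float64(0.2684535070364973))
(0.45, -0.01, 0.37) (array([  1.69, -12.38,  -0.04]), np.float64(0.2684535070364973))
(0.599, -0.012, 0.37) (array([-0.47,  2.37, -0.05]), np.float64(0.2684535070364973))
```

View pics/wrist1.png

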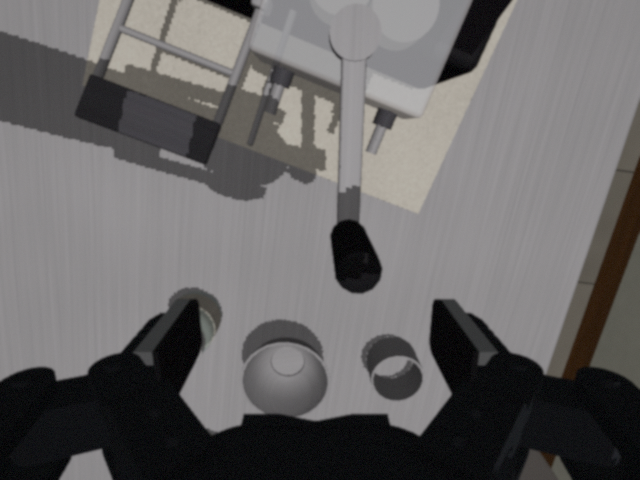

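View pics/scene1.png

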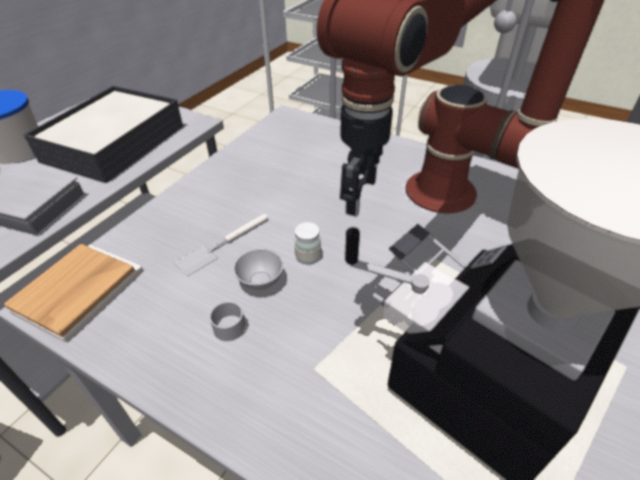

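Call:
move_arm(
  increments=[
    [-0.5,2.4,0,0.3,8.5],
    [-0.5,2.4,3,0.3,8.5],
    [-0.5,2.4,7,0.3,8.5],
    [-0.5,2.4,10.5,0.3,8.5],
    [-0.5,2.4,11,0.3,8.5],
  ],
)

```text
t: 2.75
tool_pos: [0.5955, -0.0106, 0.2569]
tool_rot: [-2.07, -2.356, 0.005]
contact_force: [-1.0, 0.4, 0.3]
opening: 0.0849
```

```bash
python3 g.py; python3 - <<'E'
from station import get_image
import cv2
for n in["side","wrist"]:
    cv2.imwrite(f"pics/{n}2.png",get_image(n)["image"][:,:,::-1])
E
```

```text
2.75 [ 0.5955 -0.0106  0.2569] [-1.   0.4  0.3] [-0.14 -0.02  1.67 -0.    1.5  -0.27]
(0.33, 0.226, 0.37) (array([ 26.9 , -23.35, -11.12]), np.float64(0.09724238921592132))
(0.45, -0.01, 0.37) (array([  1.95, -14.49, -11.22]), np.float64(0.09724238921592132))
(0.599, -0.012, 0.37) (array([ -0.17,   0.26, -11.31]), np.float64(0.09724238921592132))
```

View pics/side2.png

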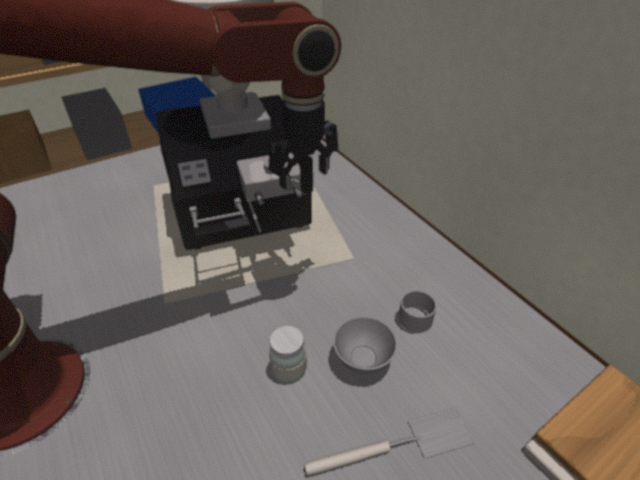

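View pics/wrist2.png

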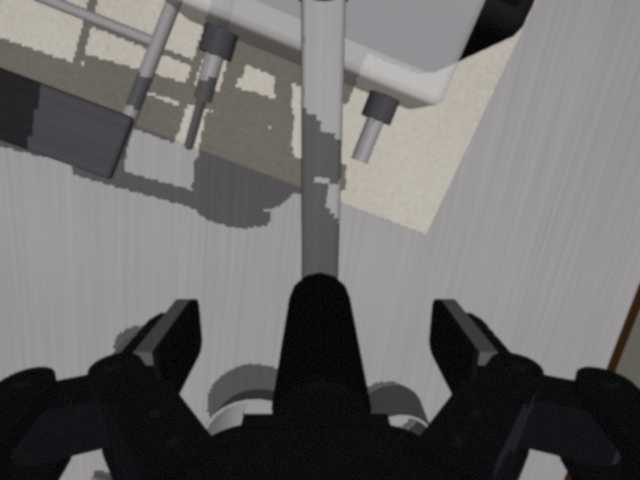

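```bash
cat >sw.py <<'E'
import sys
from h import *
c,s=np.cos(PO[2]),np.sin(PO[2]);RM=np.array([[c,-s],[s,c]])
w=float(sys.argv[1]); z=float(sys.argv[2])
o=state();print(o["t"],o["tool_pos"].round(4),o["contact_force"].round(1),o["opening"])
for th in map(float,sys.argv[3:]):
    g,t=lever(th); p=M(PO,np.r_[g+t*(w/2-.013),z]); d,tw=inc(p,RM@t); print(th,d,round(tw,1),p.round(4))
E
python3 sw.py .05 .26 -.09 0 .15 .3 .45 .6 .75 .85 .9
```

```text
2.85 [ 0.5973 -0.0108  0.2606] [-0.4 -1.   0.2] 0.08492007859634476
-0.09 [-0.23  0.14  0.06] -5.1 [ 0.599  -0.0129  0.26  ]
0.0 [-0.17 -1.03  0.06] 0.1 [ 0.5873 -0.0138  0.26  ]
0.15 [ 0.16 -2.96  0.06] 8.7 [ 0.5678 -0.013   0.26  ]
0.3 [ 0.77 -4.82  0.06] 17.3 [ 0.5486 -0.0094  0.26  ]
0.45 [ 1.66 -6.56  0.06] 25.9 [ 0.5301 -0.0028  0.26  ]
0.6 [ 2.79 -8.16  0.06] 34.5 [0.5128 0.0064 0.26  ]
0.75 [ 4.15 -9.56  0.06] 43.1 [0.4971 0.018  0.26  ]
0.85 [  5.17 -10.38   0.06] 48.8 [0.4877 0.0271 0.26  ]
0.9 [  5.7  -10.75   0.06] 51.7 [0.4834 0.0319 0.26  ]
```

Call:
move_arm(
  increments=[
    [-0.1,0.1,0,0,5],
    [-0.1,0.1,0,0,5],
    [-0.1,0.1,0,0,5],
    [-0.2,-0.6,0,0,5],
    [-0.2,-1.0,0,0,5],
  ],
  newtons=40,
)

```text
t: 3.48
tool_pos: [0.5876, -0.0143, 0.2603]
tool_rot: [-2.074, -2.36, 0.0]
contact_force: [-1.2, 0.3, 0.1]
opening: 0.0498
```

```bash
python3 sw.py .05 .26 0 .15 .3 .45 .6 .75 .85 .9
```

```text
3.475 [ 0.5876 -0.0143  0.2603] [-1.2  0.3  0.1] 0.049765633435490286
0.0 [ 0.05 -0.02  0.03] 0.1 [ 0.5873 -0.0138  0.26  ]
0.15 [ 0.38 -1.95  0.03] 8.7 [ 0.5678 -0.013   0.26  ]
0.3 [ 0.99 -3.81  0.03] 17.3 [ 0.5486 -0.0094  0.26  ]
0.45 [ 1.88 -5.56  0.03] 25.9 [ 0.5301 -0.0028  0.26  ]
0.6 [ 3.01 -7.15  0.03] 34.5 [0.5128 0.0064 0.26  ]
0.75 [ 4.37 -8.56  0.03] 43.0 [0.4971 0.018  0.26  ]
0.85 [ 5.39 -9.37  0.03] 48.8 [0.4877 0.0271 0.26  ]
0.9 [ 5.93 -9.74  0.03] 51.6 [0.4834 0.0319 0.26  ]
```

Call:
move_arm(
  increments=[
    [0.4,-1.95,0,8.7,5],
    [1,-3.8,0,17.3,5],
    [1.9,-5.55,0,25.9,5],
    [3,-7.15,0,34.5,5],
    [3,-7.15,0,34.5,5],
  ],
)

```text
t: 4.1
tool_pos: [0.5135, 0.0061, 0.2607]
tool_rot: [2.676, 1.64, 0.003]
contact_force: [5.8, -2.6, -2.6]
opening: 0.0498
```

```bash
python3 sw.py .05 .26 0.5 .6 .7 .75 .8 .85 .9; python3 - <<'E'
from station import get_image
import cv2
for n in["wrist"]:
    cv2.imwrite(f"pics/{n}3.png",get_image(n)["image"][:,:,::-1])
E
```

```text
4.1 [0.5135 0.0061 0.2607] [ 5.8 -2.6 -2.6] 0.04981215633755145
0.5 [-0.06  1.23  0.07] -5.7 [ 5.242e-01 -1.000e-04  2.600e-01]
0.6 [-0.   -0.08  0.07] 0.1 [0.5128 0.0064 0.26  ]
0.7 [ 0.18 -1.37  0.06] 5.8 [0.5022 0.0139 0.26  ]
0.75 [ 0.32 -2.    0.06] 8.7 [0.4971 0.018  0.26  ]
0.8 [ 0.5  -2.63  0.06] 11.5 [0.4923 0.0224 0.26  ]
0.85 [ 0.7  -3.25  0.06] 14.4 [0.4877 0.0271 0.26  ]
0.9 [ 0.94 -3.86  0.05] 17.3 [0.4834 0.0319 0.26  ]
```

View pics/wrist3.png

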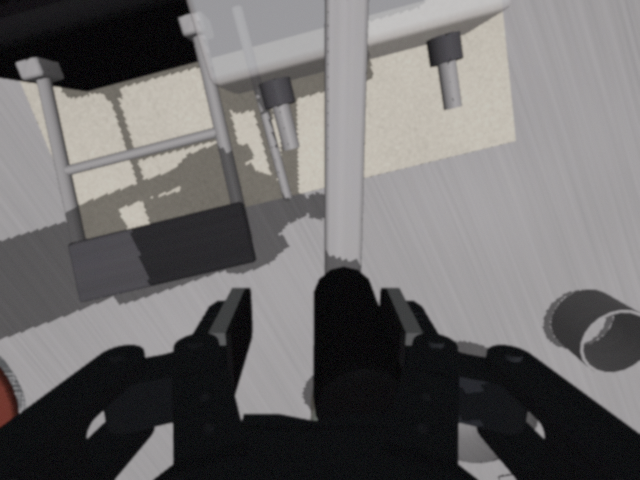

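Call:
move_arm(
  increments=[
    [0.3,-2,0,8.7,5],
    [0.7,-3.2,0,14.4,5],
    [0.9,-3.8,0,17,5],
    [0.9,-3.9,0,17,5],
    [0.9,-3.9,0,17,5],
  ],
)

```text
t: 4.78
tool_pos: [0.4842, 0.0309, 0.2607]
tool_rot: [2.888, 1.226, 0.004]
contact_force: [6.8, -4.5, -2.5]
opening: 0.0501
```

```bash
python3 sw.py .05 .26 .75 .6 .45 .3 .15 0 ; python3 - <<'E'
from station import get_image
import cv2
for n in["wrist"]:
    cv2.imwrite(f"pics/{n}4.png",get_image(n)["image"][:,:,::-1])
E
```

```text
4.775 [0.4842 0.0309 0.2607] [ 6.8 -4.5 -2.5] 0.050122108925581554
0.75 [-0.03  1.83  0.08] -8.3 [0.4971 0.018  0.26  ]
0.6 [0.22 3.77 0.09] -16.9 [0.5128 0.0064 0.26  ]
0.45 [0.76 5.65 0.1 ] -25.5 [ 0.5301 -0.0028  0.26  ]
0.3 [1.57 7.43 0.11] -34.1 [ 0.5486 -0.0094  0.26  ]
0.15 [2.64 9.07 0.12] -42.7 [ 0.5678 -0.013   0.26  ]
0.0 [ 3.94 10.53  0.13] -51.3 [ 0.5873 -0.0138  0.26  ]
```

View pics/wrist4.png

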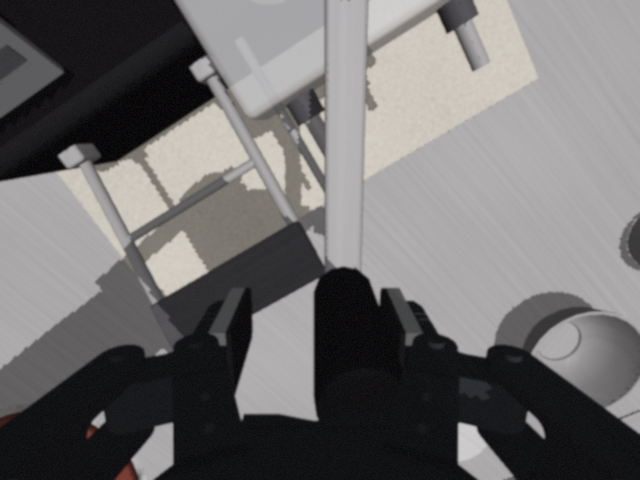

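Call:
move_arm(
  increments=[
    [0.1,-0.5,0,1.5,5],
    [0.1,-0.8,0,2,5],
    [0.1,-0.8,0,2,5],
  ],
)

```text
t: 5.2
tool_pos: [0.4818, 0.034, 0.2606]
tool_rot: [2.901, 1.169, 0.012]
contact_force: [20.5, -15.4, -7.5]
opening: 0.0498
```

```bash
python3 sw.py .05 .26 .75 .6 .45 .3 .15 0 -.04
```

```text
5.2 [0.4818 0.034  0.2606] [ 20.5 -15.4  -7.5] 0.04976555780554005
0.75 [-0.    2.21  0.09] -10.4 [0.4971 0.018  0.26  ]
0.6 [0.32 4.14 0.12] -19.0 [0.5128 0.0064 0.26  ]
0.45 [0.92 6.   0.15] -27.6 [ 0.5301 -0.0028  0.26  ]
0.3 [1.8  7.75 0.18] -36.2 [ 0.5486 -0.0094  0.26  ]
0.15 [2.93 9.35 0.21] -44.8 [ 0.5678 -0.013   0.26  ]
0.0 [ 4.28 10.76  0.23] -53.4 [ 0.5873 -0.0138  0.26  ]
-0.04 [ 4.68 11.1   0.24] -55.7 [ 0.5925 -0.0135  0.26  ]
```

At the stop (force jumped to 26 N). Now following it back home.

Call:
move_arm(
  increments=[
    [0,2.4,0,-10.4,5],
    [0.3,4.3,0,-19,5],
    [0.9,6.2,0,-27.5,5],
    [1.8,7.9,0,-36,5],
    [2.9,9.5,0,-44.5,5],
  ],
)

```text
t: 5.82
tool_pos: [0.5658, -0.0114, 0.261]
tool_rot: [2.244, 2.195, 0.0]
contact_force: [1.4, -0.7, 2.1]
opening: 0.0501
```

```bash
python3 sw.py .05 .26 .15 0 -.09
```

```text
5.825 [ 0.5658 -0.0114  0.261 ] [ 1.4 -0.7  2.1] 0.050122198927356004
0.15 [-0.16  0.2   0.1 ] 0.0 [ 0.5678 -0.013   0.26  ]
0.0 [-0.2   2.16  0.1 ] -8.5 [ 0.5873 -0.0138  0.26  ]
-0.09 [-0.08  3.33  0.11] -13.7 [ 0.599  -0.0129  0.26  ]
```

Call:
move_arm(
  increments=[
    [-0.2,2.1,0,-8.5,5],
    [-0.1,3.2,0,-8.5,5],
    [-0.1,3.2,0,-8.5,8.5],
    [-0.1,3.2,0,-8.5,8.5],
    [-0.1,3.2,0,-8.5,8.5],
  ],
)

```text
t: 6.45
tool_pos: [0.5959, -0.0117, 0.2603]
tool_rot: [-2.084, -2.351, 0.0]
contact_force: [0.2, -0.4, 0.3]
opening: 0.085
```

```bash
python3 g.py; python3 - <<'E'
from station import get_image
import cv2
for n in["wrist"]:
    cv2.imwrite(f"pics/{n}5.png",get_image(n)["image"][:,:,::-1])
E
```

```text
6.45 [ 0.5959 -0.0117  0.2603] [ 0.2 -0.4  0.3] [-0.14 -0.02  1.67 -0.    1.5  -0.26]
(0.33, 0.226, 0.37) (array([ 26.78, -23.55, -10.96]), np.float64(-0.42185872093062926))
(0.45, -0.01, 0.37) (array([  1.92, -14.46, -10.97]), np.float64(-0.42185872093062926))
(0.599, -0.012, 0.37) (array([ -0.07,   0.3 , -10.97]), np.float64(-0.42185872093062926))
```

View pics/wrist5.png

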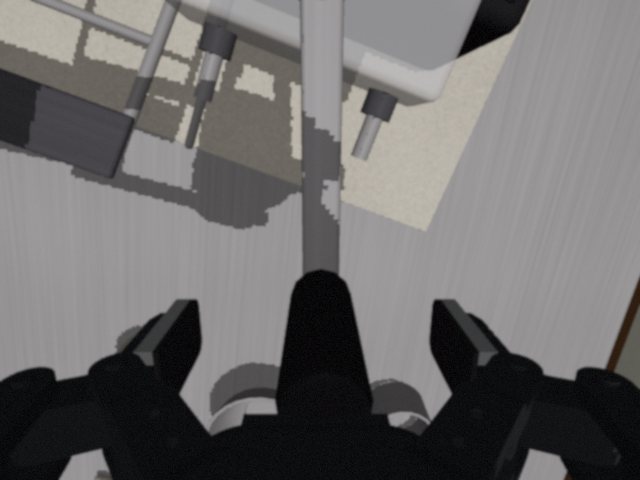

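Call:
move_arm(
  increments=[
    [0,0.2,-4,0,8.5],
    [0,0.2,-9,0,8.5],
    [0,0.2,-12,0,8.5],
    [0,-3,-12,0,4],
    [0,-8,-12,0,0],
  ],
)

```text
t: 7.12
tool_pos: [0.5163, -0.0215, 0.3808]
tool_rot: [2.083, 2.351, 0.0]
contact_force: [0.5, 0.1, 0.9]
opening: 0.0514
```

```bash
cat >pl.py <<'E'
from h import *
c,s=np.cos(PO[2]),np.sin(PO[2]);RM=np.array([[c,-s],[s,c]])
o=state();print(o["t"],o["tool_pos"].round(4),o["contact_force"].round(1),o["opening"],o["q"].round(2))
for z in(.37,.25,.2,.189,.16,.153):
    p=M(PO,[-.127,.07,z]);d,tw=inc(p,RM@np.array([0,1.]));print(p.round(4),d,round(tw,1))
E
python3 pl.py
```

```text
7.125 [ 0.5163 -0.0215  0.3808] [0.5 0.1 0.9] 0.05135618503117254 [-0.19 -0.25  1.68 -0.    1.71 -0.31]
[0.4323 0.041  0.37  ] [ 7.21 -7.59  1.07] 19.7
[0.4323 0.041  0.25  ] [ 7.21 -7.6  13.07] 19.7
[0.4323 0.041  0.2   ] [ 7.22 -7.6  18.07] 19.7
[0.4323 0.041  0.189 ] [ 7.22 -7.6  19.17] 19.7
[0.4323 0.041  0.16  ] [ 7.22 -7.6  22.07] 19.7
[0.4323 0.041  0.153 ] [ 7.22 -7.6  22.77] 19.7
```

Call:
move_arm(
  increments=[
    [3.5,-4,0,10,0],
    [7.2,-7.6,1,19.7,0],
    [7.2,-7.6,6,19.7,0],
    [7.2,-7.6,11,19.7,0],
    [7.2,-7.6,14,19.7,0],
  ],
)

```text
t: 7.75
tool_pos: [0.4313, 0.0412, 0.2375]
tool_rot: [-2.454, -1.959, 0.003]
contact_force: [1.2, 0.2, -0.2]
opening: -0.0005
```

```bash
python3 pl.py; python3 - <<'E'
from station import get_image
import cv2
for n in["wrist","side"]:
    cv2.imwrite(f"pics/{n}6.png",get_image(n)["image"][:,:,::-1])
E
```

```text
7.75 [0.4313 0.0412 0.2375] [ 1.2  0.2 -0.2] -0.0004892292127126176 [-0.08 -0.43  2.05 -0.    1.52  0.15]
[0.4323 0.041  0.37  ] [-1.000e-02  7.000e-02 -1.325e+01] -0.0
[0.4323 0.041  0.25  ] [-0.    0.09 -1.25] -0.0
[0.4323 0.041  0.2   ] [-0.    0.11  3.75] -0.0
[0.4323 0.041  0.189 ] [0.   0.11 4.85] -0.0
[0.4323 0.041  0.16  ] [0.   0.12 7.75] -0.0
[0.4323 0.041  0.153 ] [0.   0.12 8.45] -0.0
```

View pics/wrist6.png

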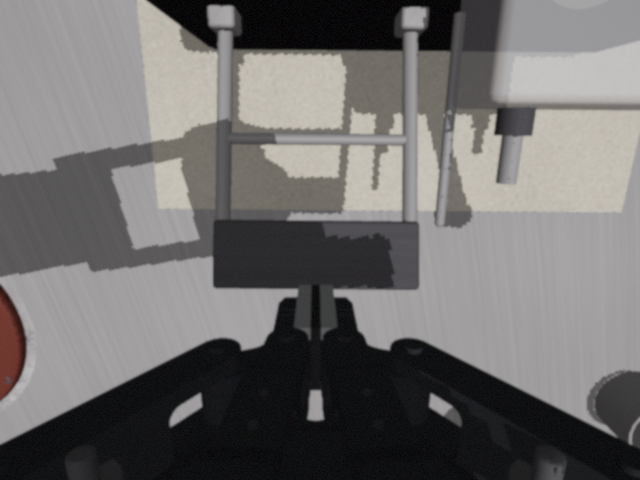

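View pics/side6.png

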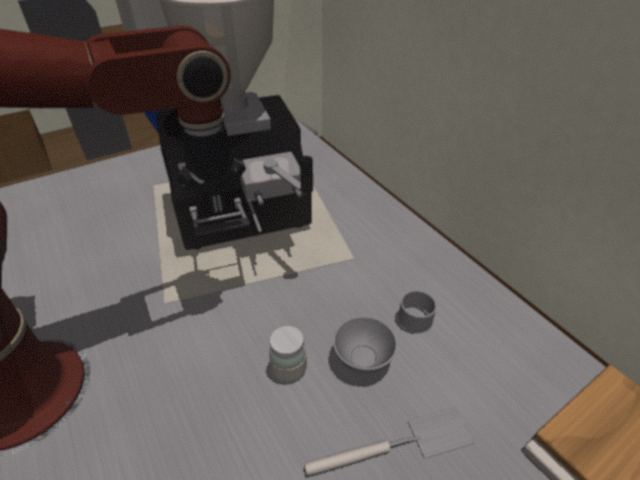

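```bash
python3 - <<'E'
from h import *
from station import get_image
d=get_image("wrist")
print(proj(d,M(PO,P)), proj(d,M(PO,[-.1228,.07,.167])))
print(proj(d,M(PO,T)))
o=state();print("tip",proj(d,o["tool_pos"]-[0,0,.017]))
# plate centre from wrist pixel at z=.1718/.168
for z in(.1718,.168):
  r=least_squares(lambda x:proj(d,np.r_[x,z])-(316,255),[.43,.04]);print(z,r.x,M(PO,P)[:2])
E
```

```text
[320.87601925 256.59747478] [320.81810186 253.64091627]
[444.64484687 222.63878027]
tip [320.11279352 308.0603932 ]
0.1718 [0.43095465 0.04647974] [0.43321742 0.04508316]
0.168 [0.43065007 0.04522952] [0.43321742 0.04508316]
```

Call:
move_arm(
  increments=[
    [0,0.1,1.5,0,0],
    [0,0.1,3,0,0],
    [0,0.1,4,0,0],
    [0,0.1,4.4,0,0],
    [0,0.1,4.4,0,0],
  ],
)

```text
t: 8.52
tool_pos: [0.4338, 0.0407, 0.1961]
tool_rot: [-2.455, -1.959, 0.001]
contact_force: [-0.0, 0.1, -0.4]
opening: -0.0002
```

```bash
python3 pl.py
```

```text
8.525 [0.4338 0.0407 0.1961] [-0.   0.1 -0.4] -0.00016391268626094333 [-0.08 -0.39  2.09 -0.    1.44  0.15]
[0.4323 0.041  0.37  ] [-1.000e-02 -1.600e-01 -1.739e+01] -0.1
[0.4323 0.041  0.25  ] [-0.01 -0.15 -5.39] -0.1
[0.4323 0.041  0.2   ] [-0.01 -0.15 -0.39] -0.1
[0.4323 0.041  0.189 ] [-0.01 -0.15  0.71] -0.1
[0.4323 0.041  0.16  ] [-0.01 -0.15  3.61] -0.1
[0.4323 0.041  0.153 ] [-0.01 -0.15  4.31] -0.1
```

No contact yet (tip 0.179). Press slowly to find contact.

Call:
move_arm(
  increments=[
    [0,-0.1,0.5,0,0],
    [0,-0.1,1,0,0],
    [0,-0.1,1.5,0,0],
    [0,-0.1,2,0,0],
    [0,-0.1,2,0,0],
  ],
)

```text
t: 9.15
tool_pos: [0.4331, 0.0409, 0.1763]
tool_rot: [2.455, 1.959, 0.001]
contact_force: [0.3, -1.3, 4.4]
opening: -0.0001
```

```bash
python3 pl.py
```

```text
9.15 [0.4331 0.0409 0.1763] [ 0.3 -1.3  4.4] -0.00011365839301246654 [-0.08 -0.38  2.11 -0.    1.4   0.15]
[0.4323 0.041  0.37  ] [-1.000e-02 -7.000e-02 -1.937e+01] -0.1
[0.4323 0.041  0.25  ] [-0.01 -0.08 -7.37] -0.1
[0.4323 0.041  0.2   ] [-0.01 -0.08 -2.37] -0.1
[0.4323 0.041  0.189 ] [-0.01 -0.08 -1.27] -0.1
[0.4323 0.041  0.16  ] [-0.01 -0.08  1.63] -0.1
[0.4323 0.041  0.153 ] [-0.01 -0.09  2.33] -0.1
```

Call:
move_arm(
  increments=[
    [0,-0.1,0.6,0,0],
    [0,-0.1,1.2,0,0],
    [0,-0.1,1.8,0,0],
    [0,-0.1,2.3,0,0],
    [0,-0.1,2.3,0,0],
  ],
)

```text
t: 9.78
tool_pos: [0.4323, 0.0404, 0.154]
tool_rot: [2.454, 1.958, -0.001]
contact_force: [-1.0, -4.0, 6.1]
opening: 0.0003
```

```bash
python3 pl.py; python3 - <<'E'
from station import get_image
import cv2
for n in["wrist","side"]:
    a=get_image(n)["image"][:,:,::-1]
    if n=="side": a=cv2.resize(a[140:290,150:340],None,fx=4,fy=4,interpolation=2)
    cv2.imwrite(f"pics/{n}7.png",a)
E
```

```text
9.775 [0.4323 0.0404 0.154 ] [-1.  -4.   6.1] 0.00025460465371670893 [-0.08 -0.36  2.14 -0.    1.36  0.15]
[0.4323 0.041  0.37  ] [ 2.00e-02  1.00e-02 -2.16e+01] -0.1
[0.4323 0.041  0.25  ] [ 0.04 -0.   -9.6 ] -0.1
[0.4323 0.041  0.2   ] [ 0.05 -0.01 -4.6 ] -0.1
[0.4323 0.041  0.189 ] [ 0.05 -0.01 -3.5 ] -0.1
[0.4323 0.041  0.16  ] [ 0.05 -0.02 -0.6 ] -0.1
[0.4323 0.041  0.153 ] [ 0.06 -0.02  0.1 ] -0.1
```

View pics/wrist7.png

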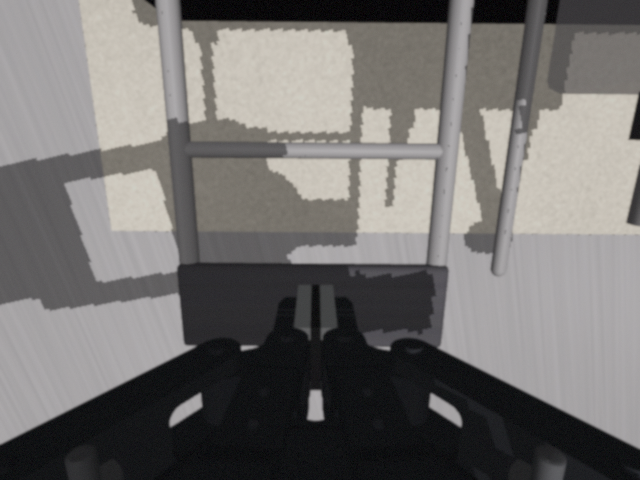

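View pics/side7.png

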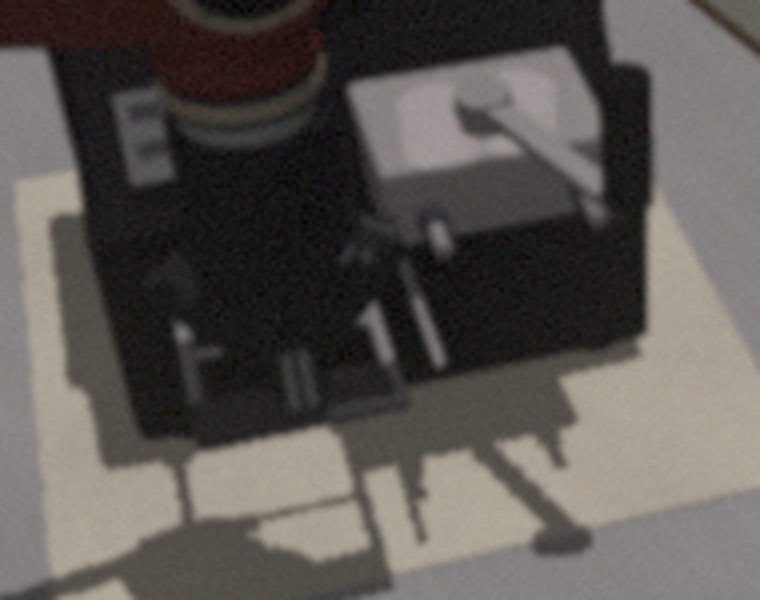

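```bash
python3 - <<'E'
from h import *
from station import get_image
d=get_image("wrist")
print("tip",proj(d,M(PO,T)))
for b in(.2,.25,.3,.35,.4):
    a=.3-b; f=lambda r,y:[-.008-(r*np.cos(a)-.006*np.sin(a)),.07+y,.13+r*np.sin(a)+.006*np.cos(a)]
    print(b,*[proj(d,M(PO,f(.104,y))).round(0) for y in(.054,-.054)])
E
```

```text
tip [500.64528406 269.49427497]
0.2 [169. 275.] [463. 275.]
0.25 [174. 272.] [458. 272.]
0.3 [179. 268.] [453. 268.]
0.35 [183. 264.] [448. 264.]
0.4 [187. 259.] [444. 259.]
```

Call:
move_arm(
  increments=[
    [0,0,0.1,0,0],
    [0,0,0.1,0,0],
    [0,0,0.1,0,0],
    [0,0,0.1,0,0],
    [0,0,0.1,0,0],
  ],
)

```text
t: 10.55
tool_pos: [0.4323, 0.0404, 0.1533]
tool_rot: [2.454, 1.958, -0.001]
contact_force: [-1.1, -5.1, 7.6]
opening: -0.0
```

Call:
move_arm(
  increments=[
    [0,0,0,0,0],
    [0,0,0,0,0],
    [0,0,0,0,0],
    [0,0,0,0,0],
    [0,0,0,0,0],
  ],
)

```text
t: 11.18
tool_pos: [0.4323, 0.0404, 0.1533]
tool_rot: [2.454, 1.958, -0.001]
contact_force: [-1.3, -4.7, 6.5]
opening: 0.0001
```

Call:
move_arm(
  increments=[
    [0,0,0,0,0],
    [0,0,0,0,0],
    [0,0,0,0,0],
    [0,0,0,0,0],
    [0,0,0,0,0],
  ],
)

```text
t: 11.8
tool_pos: [0.4323, 0.0404, 0.1533]
tool_rot: [2.454, 1.958, -0.001]
contact_force: [-1.2, -4.4, 6.5]
opening: 0.0001
```

Call:
move_arm(
  increments=[
    [0,0,0,0,0],
    [0,0,0,0,0],
    [0,0,0,0,0],
    [0,0,0,0,0],
    [0,0,0,0,0],
  ],
)

```text
t: 12.42
tool_pos: [0.4323, 0.0404, 0.1533]
tool_rot: [2.454, 1.958, -0.001]
contact_force: [-1.6, -4.8, 7.2]
opening: 0.0002
```

Call:
move_arm(
  increments=[
    [0,0,-0.15,0,0],
    [0,0,-0.15,0,0],
    [0,0,-0.15,0,0],
    [0,0,-0.15,0,0],
    [0,0,-0.15,0,0],
  ],
)

```text
t: 13.05
tool_pos: [0.4323, 0.0405, 0.1548]
tool_rot: [2.454, 1.958, -0.001]
contact_force: [-0.8, -4.1, 6.7]
opening: -0.0003
```

Call:
move_arm(
  increments=[
    [0,0,0,0,0],
    [0,0,0,0,0],
    [0,0,0,0,0],
    [0,0,0,0,0],
    [0,0,0,0,0],
  ],
)

```text
t: 13.68
tool_pos: [0.4323, 0.0405, 0.1547]
tool_rot: [2.454, 1.958, -0.001]
contact_force: [-1.3, -3.4, 6.1]
opening: -0.0002
```

```bash
python3 - <<'E'
from h import *
from station import get_image,order
import cv2
d=get_image("wrist");cv2.imwrite("pics/w8.png",cv2.resize(d["image"][:,:,::-1][220:360,150:520],None,fx=2,fy=2))
o=state();print(o["t"],o["tool_pos"],o["contact_force"],o["dq"].round(3))
cv2.imwrite("pics/s8.png",get_image("scene")["image"][:,:,::-1])
E
```

```text
13.725 [0.43235779 0.04047538 0.15476152] [-1.06903066 -3.55158776  5.95485973] [ 0.001  0.001  0.001 -0.     0.001 -0.   ]
```

View pics/w8.png

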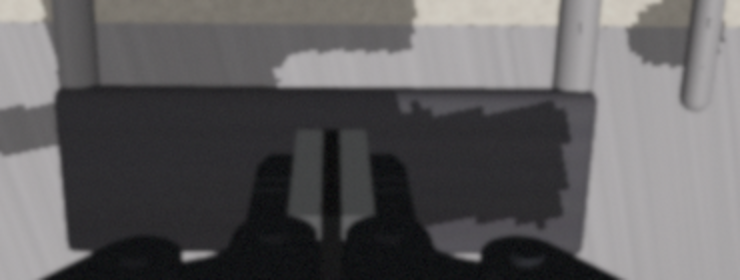

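View pics/s8.png

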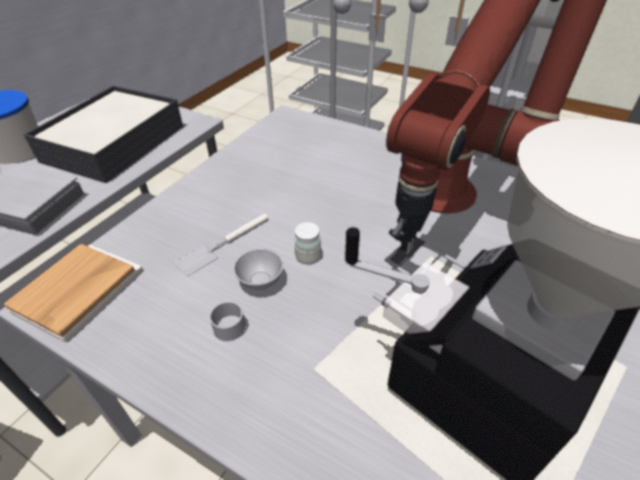

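The plate's rear edge spans columns 178 to 448 (270 px), which puts the bar at about 0.30–0.33 rad. The lever is home and the bystanders look untouched, so I'm handing in.

```bash
python3 -c "
from station import order
print(order.finish_job())"
```

```text
the job is handed in; nothing more can be done
None
```

I primed the filler and handed the job in at about 14 s with the push bar still pressed at half travel. No verdict was reported.

- **Lever:** With the bar up, I swung the lever until the force jumped from 8 N to about 26 N, which I took as the stop. I then followed it back, and the wrist picture matched the one taken before the swing.
- **Bar:** I pressed the plate with closed fingers to about half travel and held it there for roughly 4 s. During the hold I raised it 1.5 mm to centre it.
- **Last checks:** Fingertip height (138 mm) puts the bar at about 0.29 rad. The plate's width in the wrist picture suggests 0.30–0.33 rad. The two differ slightly, but both are inside the allowed band. The push was 6–7 N and the arm was still.
- **Bystanders:** The bowl, cutter, jar and scraper are where they were in the scene picture.
- **Disagreements:** Before any contact, the plate measured 4 mm lower than the stated rest height. The front corners of the housing base also did not quite match the model. I judged neither to affect the result.

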